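# Espresso spout check over the cup

## Task

Set up the spout check for the inspection camera: stand the blue espresso cup gently, upright, on the middle of the scale's dark platform and let go of it, then lift the portafilter out of its wooden stand and hold it in the air over the cup: level, spout centred over the cup and about 5 cm above its rim, handle pointing straight out over the scale's display side. Finish while still holding it steadily there, with the portafilter touching nothing else; leave the cup standing and the other cups, pitcher, tamper, bottle and jar where they are.

Things in the scene. Friction and masses are not known exactly. Their poses are not given: they have to be found in the camera images.
- blue_cup: the only blue cup: a handleless ceramic espresso cup, 60 mm tall, 58 mm outer diameter with straight sides from 26 mm up to the rim, foot 44 mm across, wall 4 mm, about 150 g, loose, standing upright on the counter at the start. Origin: centre of its underside; z up.
- blue_cup_rim (a point): centre of the blue cup's mouth, 60 mm above its underside.
- scale: white coffee scale, fixed, 150 mm (its x) by 130 mm (its y) by 20 mm high. Its -x end is the display side, with a green display strip (62 mm by 20 mm) across it; a dark platform covers the rest. Origin: centre of its underside on the counter; x runs from the display side to the far end of the platform, z up.
- scale_pad (a point): middle of the scale's dark platform, on its top face, 20 mm above the counter and 18 mm from the scale's origin along its x; marked by a grey disc of 68 mm diameter. Axes as the scale's.
- portafilter: espresso portafilter (filter holder), loose, about 320 g: steel bowl 58 mm across with a 68 mm rim flange 52 to 60 mm above the spout's tip, one round spout 18 mm across under the bowl's centre, a 14 mm wide neck and a long black handle towards -x. Origin: the spout's tip, on the bowl's axis; x points from handle to bowl, z up through the bowl's mouth.
- spout (a point): tip of the portafilter's spout (the portafilter's origin). In the stand it is 23 mm above the counter, the portafilter's axes are parallel to the stand's, and the handle is free between the U and the post (34 to 134 mm from the bowl's axis). Lift it straight up by 70 mm to clear the stand.
- handle_mid (a point): point on the handle's centre line, 90 mm from the bowl's axis and 48 mm above the spout's tip. The handle has flat sides, 24 mm wide and 24 mm high, and runs along the portafilter's x from 52 to 162 mm from the bowl's axis; balance point 59 mm from the axis, so gripping 60 to 75 mm from it is best. Axes as the portafilter's.
- stand: dark wooden portafilter stand, fixed: three 75 mm high walls (sides 14 mm thick, 61 mm apart) form a U, open to -x, that carries the flange; a post 134 to 152 mm out along -x carries the handle between two cheeks 30 mm apart, up to 71 mm over the counter. Origin: on the counter under the bowl's axis.
- white_cup1: white cup of the same shape, a bystander. Origin: centre of its underside.
- white_cup2: white cup of the same shape, a bystander. Origin: centre of its underside.
- pitcher: steel milk pitcher, 84 mm across, 95 mm tall, with a handle reaching 79 mm from its axis at +y, a bystander. Origin: centre of its underside.
- tamper: dark tamper standing on its 57 mm base, 90 mm tall, a bystander. Origin: centre of its underside.
- syrup: amber syrup bottle, 70 mm across, 230 mm tall, a bystander. Origin: centre of its underside.
- sugar_jar: glass sugar jar with steel cap, 76 mm across, 110 mm tall, a bystander. Origin: centre of its underside.
Things that resemble listed ones, but are neither listed nor needed, are in the scene too. Several things have the shape of the blue_cup; the one meant has the colours described above.

How it is judged (in metres and radians):
On the way, in this order (a step that is already met when the one before it is completed fails the run):
1. the blue cup stands upright on the middle of the scale's platform, let go (horizontal distance between blue_cup and scale_pad below 0.025 m and z of blue_cup in the frame of scale_pad between -0.004 and 0.005 m and angle between blue_cup's own z axis and vertical below 0.1 rad and linear speed of blue_cup below 0.03 m/s and contact force between blue_cup and the fingers below 0.1 N and contact force between portafilter and stand above 0.5 N), for 0.3 s.
2. the portafilter has been lifted clear of its stand, the cup still standing on the scale (height (world z) of spout above 0.085 m and contact force between portafilter and stand below 0.1 N and contact force between portafilter and the fingers above 1 N and horizontal distance between blue_cup and scale_pad below 0.025 m and z of blue_cup in the frame of scale_pad between -0.004 and 0.005 m and angle between blue_cup's own z axis and vertical below 0.1 rad and linear speed of blue_cup below 0.03 m/s and contact force between blue_cup and the fingers below 0.1 N), for 0.2 s.
At the end, for the whole second after the job is handed in: Still holding the portafilter still in the air, touching nothing else: spout within 13 mm of the cup's axis, 32 to 68 mm over its rim; level to 0.12 rad; handle over the display side, along the scale's x to 0.25 rad. Cup let go, upright (0.1 rad), within 25 mm of the platform's middle (horizontal distance between blue_cup and scale_pad below 0.025 m and z of blue_cup in the frame of scale_pad between -0.004 and 0.005 m and angle between blue_cup's own z axis and vertical below 0.1 rad and linear speed of each of blue_cup, portafilter below 0.03 m/s and contact force between blue_cup and the fingers below 0.1 N and horizontal distance between spout and blue_cup_rim below 0.013 m and z of spout in the frame of scale_pad between 0.092 and 0.128 m and angle between portafilter's own z axis and vertical below 0.12 rad and angle between the x axis of portafilter and the x axis of scale, either way round below 0.25 rad and x of handle_mid in the frame of scale_pad below -0.05 m and angular speed of portafilter below 0.2 rad/s and contact force between portafilter and the fingers above 1 N and contact force between portafilter and blue_cup below 0.1 N and contact force between portafilter and scale below 0.1 N and contact force between portafilter and stand below 0.1 N and contact force between portafilter and white_cup1 below 0.1 N and contact force between portafilter and white_cup2 below 0.1 N and contact force between portafilter and pitcher below 0.1 N and contact force between portafilter and tamper below 0.1 N and contact force between portafilter and syrup below 0.1 N and contact force between portafilter and sugar_jar below 0.1 N); the arm keeps its last pose, push and grip.
It fails at once if a bystander was shifted by more than 30 mm or tipped (distance of any of white_cup1, white_cup2, pitcher, tamper, syrup, sugar_jar from where it was at the start of the episode above 0.03 m or angle between any of white_cup1, white_cup2, pitcher, tamper, syrup, sugar_jar's own z axis and vertical above 0.3 rad).
It fails at once if the blue cup was tipped over (angle between blue_cup's own z axis and vertical above 0.6 rad).
It fails at once if the blue cup was dropped or slammed onto the scale (came down faster than 0.5 m/s) (horizontal distance between blue_cup and scale_pad below 0.06 m and z of blue_cup in the frame of scale_pad between -0.004 and 0.02 m and linear speed of blue_cup above 0.5 m/s).
It also fails if it takes over 59 s, if anything falls off the work surface, if the arm or the gripper's body presses on something with over 40 N, if the wrist force passes 120 N, or if a joint passes its speed limit or range.

## Robot

A 6-joint arm with a two-finger parallel gripper is mounted at the origin on the work surface. World frame = base frame: x ahead of the robot, y to its left, z up, the work surface at z = 0. Lengths are in mm, angles in rad, forces in N, time in s.
With the tool pointing down it reaches from about 350 to 875 mm from the base axis. Payload 15.5 kg.
Tool frame: the origin (TCP) lies at the very end of the fingers, on their centre line; the grasp point (between the pads) lies 19 mm behind it; z points along the fingers, y is the line along which they close (so a half turn about z gives the same grasp; the last joint's range is limited). The gripper opens to 85 mm and grips with 20 to 120 N. Pads are 22 mm wide; open, the fingers measure 114 mm over their backs; the gripper's body (76 mm by 85 mm) begins 54 mm behind the grasp point. The pads swing forward as they close: fully open they stand 13 mm farther back than shut.
Start: joints at [-1.389, 0.494, 1.345, -0, 1.302, -0.096], TCP at [170.8, -601.21, 231.277] pointing down, gripper open.
Joint ranges: [-2.91, 2.91], [-0.82, 2.16], [0.22, 2.67], [-1.22, 4.37], [0.12, 2.79], [-3.08, 3.08]. Speed limits (rad/s): [1.89, 1.89, 2.57, 3.01, 3.01, 3.01].

## Interface

Orientations are given as a unit quaternion [w, x, y, z].
In Python, from station import * gives the robot as it stands. The module is installed in compiled form; this text tells all that it offers.
- The arm moves only by the tool drive_tool, never from a script. Its argument "deltas" is one flat list of numbers, 7 for each row, row after row: the shift along the tool's x, y, z in mm, then the turn, a rotation vector about the tool's x, y, z in rad, then the finger opening in mm, from 0 to 85.4. A call has 1 to 10 rows; each row shifts and turns the commanded pose from where the row before left it, along the tool's axes as they then stand; what a row does not reach is not made up. A row lasts 1/8 s, in which the tool goes at most 62.5 mm and 10.7 degrees, less where a joint would pass 70% of its speed; a pose out of reach is approached as far as the arm can. A call with a gripper value outside its range is refused whole. The fingers move at their own pace and stop on an object; "squeeze" is the grip in N (left out, the last holds). Time passes only in rows, so rows that do not move let the fingers close. It gives the time, the measured TCP pose, the force, the opening and the grip force at its end, in the units of the state.
- observe(): the state, without advancing time (a new reading comes with each control period).
- camera(name): name is "scene" or "top" or "wrist"; returns the picture (400x640x3 uint8, red, green, blue); there is no depth.
- get_calibration(name): a dict with "mtx" (3x3 intrinsics, pixels), "distortion" ([k1, k2, p1, p2, k3] as OpenCV has them; the pictures are not rectified), "xyz" and "rotation" of the camera in the world. Camera axes: x right, y down, z forward; pixel columns grow to the right and rows downward; lengths in mm; the calibration is good to about 2 mm. A picture is of the moment at which its call begins: read the wrist's pose just before it. get_calibration takes no time and is no camera call; for the wrist camera it gives the pose at the moment of the call.
- close_job(): hands the job in; it is judged then, once.
Trained networks look in the newest picture that a camera, given by its name, has taken for a name from the list of things; names that differ only in an ending like _2 or _b are one class to them, and where a whole thing is asked for, a point or a joint stands for the part that bears it (a point fixed in the world has none). Each returns a list of dicts, best first, with "p" (0 to 1); they miss things now and then, are a little off and sometimes report something else, mostly with a low value. They report only what shows in the picture. A call takes as long as a camera call. They do not tell look-alikes from the thing itself.
- search_frame(camera, query): "position" ([x, y, z] in mm, in world coordinates, good to about 4 mm: the middle of the surface that is visible of it).
- trace(camera, query): "region" (400x640 bool, what is visible of it).
- tip_of(camera, query): "position" ([x, y, z] in mm, in world coordinates, good to about 4 mm: a listed point, or the origin of a listed thing).
The state is a dict: "time": time; "joint_pos": joint angles; "qd": joint speeds; "effort": joint torques, N m; "eef_pos": TCP position; "ee_rot": TCP orientation; "ft_force": force on the tool from outside, world axes, zero at the start; "wrist_torque": the same for the moment, N m; "opening": finger opening in mm; "grasp_force": force on a finger pad.
Only numpy, scipy, OpenCV 4.12 (cv2) and the standard library are available. Lean on these libraries where they do the work, as an engineer would, in place of code of your own. Each camera call takes 0.05 s, during which the arm holds its last target. There are 200 camera calls.

## Working session

There is one attempt and no reset: what is moved stays moved. The work goes in short steps, Python scripts to look and compute and a tool call to move; the robot and the scene stay as the last step left them, time stands still between calls to the robot, and variables do not carry over. Pictures are saved under pics/ and viewed, at most 10 in all, crops included, and the job is handed in when it is done.

Besides the shell and the picture viewer there is one more tool, called after "Emit:" by a JSON object that holds its "fn" and its "kwargs". drive_tool: Moves the arm, as the interface text tells. Its arguments: {"type":"object","properties":{"deltas":{"type":"array","items":{"type":"number"}},"squeeze":{"type":"number"}},"required":["deltas"]}

```bash
mkdir -p pics
python3 - <<'E'
from station import *
import cv2,numpy as np
for c in ["top","scene"]:
    im=camera(c); cv2.imwrite(f"pics/{c}1.png",im[:,:,::-1])
    k=get_calibration(c); print(c,np.round(k["xyz"]),np.round(k["mtx"],1).tolist(),k["distortion"])
    for q in ["blue_cup","scale_pad","scale","spout","handle_mid","portafilter","stand"]:
        print(q,[(np.round(d["position"]).tolist(),round(d["p"],2)) for d in tip_of(c,q)][:6])
o=observe();print(o["time"],o["eef_pos"],o["ee_rot"],o["opening"])
E
```

```text
top [ 523.   26. 1144.] [[412.0, 0.0, 317.6], [0.0, 412.0, 197.5], [0.0, 0.0, 1.0]] [-0.08353781  0.          0.          0.          0.        ]
blue_cup [([717.0, 435.0, 1.0], 0.95), ([618.0, 217.0, 2.0], 0.88), ([443.0, 329.0, -2.0], 0.86), ([810.0, 275.0, 5.0], 0.76)]
scale_pad [([566.0, 37.0, 18.0], 0.89)]
scale [([544.0, 28.0, 0.0], 0.84), ([617.0, 216.0, 4.0], 0.53)]
spout [([495.0, -268.0, 22.0], 0.9)]
handle_mid [([402.0, -256.0, 69.0], 0.76), ([561.0, 36.0, 20.0], 0.22)]
portafilter [([490.0, -270.0, 24.0], 0.94)]
stand [([494.0, -269.0, -2.0], 0.8)]
scene [1148.  -78.  882.] [[407.8, 0.0, 315.9], [0.0, 407.8, 202.7], [0.0, 0.0, 1.0]] [-0.02419035  0.          0.          0.          0.        ]
blue_cup [([810.0, 282.0, -1.0], 0.88), ([715.0, 437.0, -3.0], 0.88), ([442.0, 330.0, -0.0], 0.66), ([619.0, 212.0, 1.0], 0.62)]
scale_pad [([562.0, 34.0, 21.0], 0.91), ([452.0, 220.0, -4.0], 0.35)]
scale []
spout [([493.0, -274.0, 23.0], 0.89)]
handle_mid [([402.0, -260.0, 72.0], 0.92)]
portafilter [([565.0, 361.0, 0.0], 0.67), ([492.0, -267.0, 22.0], 0.58)]
stand [([488.0, -269.0, -3.0], 0.57), ([766.0, -246.0, -2.0], 0.52)]
0.8 [ 170.79146825 -601.21745124  231.26972187] [-2.08535500e-06  9.90438735e-01  1.37953295e-01  1.13531033e-05] 85.28753248946906
```

View pics/top1.png

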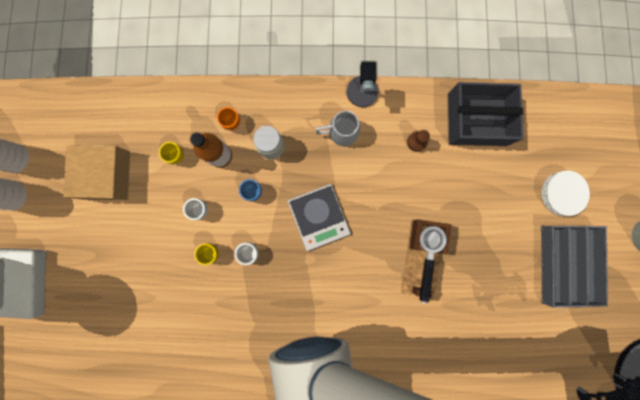

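View pics/scene1.png

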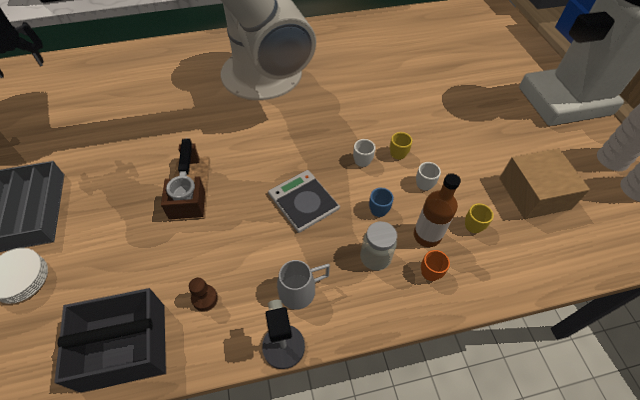

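The top picture shows cup-shaped things:
- blue at (250,190)
- white at (194,209) and (246,254)
- yellow at (170,152) and (206,254)
- orange at (228,118)

Only (250,190) is blue, so it is the one meant. The scale is at (320,217), with its green display at its lower end, (326,236). The portafilter bowl is at (433,239), with its handle running down to (427,298). I'll confirm with a crop and measure.

```bash
cat > h.py <<'E'
from station import *
import cv2,numpy as np
from scipy.optimize import least_squares
def cal(c):
    k=get_calibration(c);R=np.array(k["rotation"],float)
    if R.shape!=(3,3):
        from scipy.spatial.transform import Rotation as Ro
        R=Ro.from_quat(np.roll(R,-1)).as_matrix()
    return np.array(k["mtx"]),np.array(k["distortion"]),np.array(k["xyz"],float),R
def proj(K,P):
    M,D,t,R=K
    return cv2.projectPoints((np.atleast_2d(P)-t)@R,np.zeros(3),np.zeros(3),M,D)[0][:,0]
def unproj(K,uv,z):
    M,D,t,R=K
    n=cv2.undistortPoints(np.float64(uv).reshape(-1,1,2),M,D)[:,0]
    d=np.c_[n,np.ones(len(n))]@R.T
    return t+d*((z-t[2])/d[:,2])[:,None]
def cup_xy(K,mask,z0=0,g=(600,200)):
    m=cv2.moments(mask.astype(np.uint8),True);c=np.array([m['m10'],m['m01']])/m['m00']
    a=np.linspace(0,2*np.pi,40)
    P=np.vstack([np.c_[r*np.cos(a),r*np.sin(a),0*a+z+z0] for r,z in((22,0),(29,26),(29,60))])
    def f(p):
        h=cv2.convexHull(np.float32(proj(K,P+[p[0],p[1],0])));q=cv2.moments(h)
        return np.array([q['m10'],q['m01']])/q['m00']-c
    return least_squares(f,g,diff_step=1e-3).x,m['m00']
def blue(im):
    h=cv2.cvtColor(im,cv2.COLOR_RGB2HSV)
    m=cv2.inRange(h,(98,90,30),(125,255,255))
    return m
E
python3 - <<'E'
from h import *
for c in ["top","scene"]:
    im=camera(c);K=cal(c)
    for d in trace(c,"blue_cup"):
        r=d["region"];col=im[r].mean(0)
        print(c,"cup",d["p"],col.round(), np.round(cup_xy(K,r)[0],1))
    for q,z in (("scale",20),):
        for d in trace(c,q):
            cs=max(cv2.findContours(d["region"].astype(np.uint8),0,1)[0],key=len)
            w=unproj(K,cs[:,0],z)[:,:2];print(c,q,d["p"],[np.round(v,1) for v in cv2.minAreaRect(np.float32(w))])
    h=cv2.cvtColor(im,cv2.COLOR_RGB2HSV)
    g=cv2.inRange(h,(45,60,60),(85,255,255));pd=proj(K,[545,28,20])[0]
    y,x=np.nonzero(g);s=np.hypot(x-pd[0],y-pd[1])<45
    print("green",unproj(K,[[x[s].mean(),y[s].mean()]],20).round(1),s.sum())
    for d in trace(c,"portafilter"):
        r=d["region"].astype(np.uint8);print("pf",d["p"],r.sum(),cv2.boundingRect(r))
        # handle: dark pixels of region -> axis
        dk=(d["region"])&(im.max(2)<70);yy,xx=np.nonzero(dk)
        if len(xx)>20:
            w=unproj(K,np.c_[xx,yy],78)[:,:2];m=w.mean(0);u=np.linalg.svd(w-m)[2][0];u=u*np.sign(u[0]);t=(w-m)@u;print("handle",m,"yaw",np.arctan2(u[1],u[0]),np.percentile(t,[1,99]))
    for q in["white_cup1","sugar_jar","syrup","pitcher","tamper"]:
        print(q,[(np.round(d["position"]).tolist(),round(d["p"],2)) for d in tip_of(c,q)][:5])
    if c=="top":
        a=cv2.resize(im[140:310,170:470],None,fx=2.6,fy=2.6,interpolation=2);cv2.imwrite("pics/crop.png",a[:,:,::-1])
E
```

```text
top cup 0.72 [ 66.  85. 106.] [617.6 213.9]
top cup 0.7 [146. 122.   9.] [445.2 327.8]
top cup 0.67 [150.  75.  12.] [813.5 278. ]
top cup 0.63 [145. 121.  10.] [717.7 434.4]
top scale 0.58 [array([547.,  29.]), array([150.1, 130.7]), np.float64(21.8)]
green [[498.6   8.7  20. ]] 127
pf 0.84 1038 (418, 227, 27, 77)
handle [ 384.91551014 -252.13969666] yaw -0.13719732393078243 [-49.55585755  52.18651129]
white_cup1 [([564.0, 363.0, 0.0], 0.97), ([444.0, 222.0, 1.0], 0.82), ([742.0, 167.0, 1.0], 0.51), ([617.0, 214.0, 61.0], 0.3)]
sugar_jar [([745.0, 165.0, 1.0], 0.68)]
syrup [([444.0, 222.0, -4.0], 0.4)]
pitcher [([788.0, -41.0, -1.0], 0.71)]
tamper [([762.0, -243.0, -0.0], 0.81)]
scene cup 0.96 [101.  49.  19.] [813.2 279.5]
scene cup 0.91 [45. 55. 67.] [617.5 213.3]
scene cup 0.65 [105.  86.  30.] [443.4 328.5]
scene cup 0.6 [102.  84.  28.] [716.9 436.8]
scene scale 0.65 [array([553.5,  26.3]), array([156.9, 132.2]), np.float64(21.7)]
green [[502.6   9.7  20. ]] 126
pf 0.94 986 (167, 138, 28, 62)
handle [ 416.16208688 -250.77337133] yaw -0.06503784585030946 [-82.2932226  114.62869482]
white_cup1 [([563.0, 361.0, -1.0], 0.87), ([452.0, 221.0, -1.0], 0.71)]
sugar_jar [([746.0, 165.0, -1.0], 0.75)]
syrup [([711.0, 308.0, -1.0], 0.72)]
pitcher [([789.0, -40.0, -1.0], 0.69)]
tamper [([763.0, -245.0, -3.0], 0.87), ([491.0, -271.0, 22.0], 0.21)]
```

View pics/crop.png

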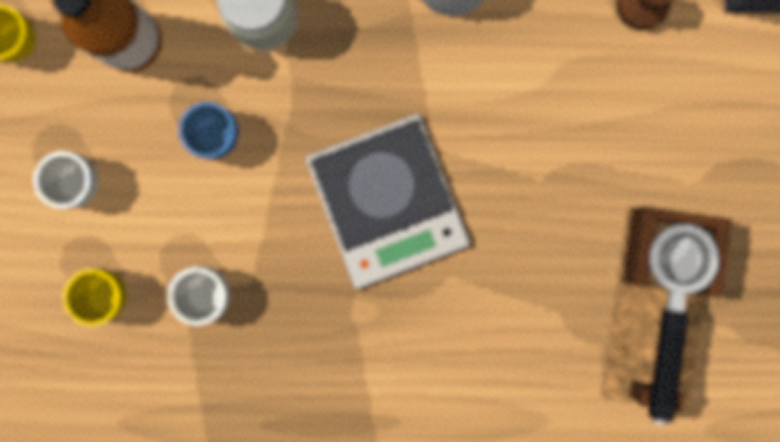

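The crop confirms it: the blue cup is at crop (208,130), the only blue one, at about (617.5, 213.6) mm. The platform's grey disc is at crop (381,185), about (563.5, 35.5), with scale yaw 0.38. Moving to the cup.

Emit:
{"fn": "drive_tool", "kwargs": {"deltas": [32.6,-33.1,5.5,0,0,0,85,32.6,-33.1,5.5,0,0,0,85,32.6,-33.1,5.5,0,0,0,85,32.6,-33.1,5.5,0,0,0,85,32.6,-33.1,5.5,0,0,0,85,32.6,-33.1,5.5,0,0,0,85,32.6,-33.1,5.5,0,0,0,85,32.6,-33.1,5.5,0,0,0,85,32.6,-33.1,5.5,0,0,0,85,32.6,-33.1,5.5,0,0,0,85]}}

```text
time: 2.95
eef_pos: [394.7, -192.5, 176.3]
ee_rot: [0.0, 0.99, 0.138, 0.0]
ft_force: [1.1, -1.3, -0.4]
opening: 85.0
grasp_force: 0.0
```

Emit:
{"fn": "drive_tool", "kwargs": {"deltas": [32.6,-33.1,5.5,0,0,0,85,32.6,-33.1,5.5,0,0,0,85,32.6,-33.1,5.5,0,0,0,85,32.6,-33.1,5.5,0,0,0,85,32.6,-33.1,5.5,0,0,0,85,32.6,-33.1,5.5,0,0,0,85,32.6,-33.1,5.5,0,0,0,85,32.6,-33.1,5.5,0,0,0,85,32.6,-33.1,5.5,0,0,0,85,32.6,-33.1,5.5,0,0,0,85]}}

```text
time: 4.2
eef_pos: [617.8, 215.3, 121.1]
ee_rot: [0.0, 0.99, 0.138, 0.0]
ft_force: [0.8, -0.6, -0.8]
opening: 84.8
grasp_force: 0.0
```

Emit:
{"fn": "drive_tool", "kwargs": {"deltas": [0,0,0,0,0,0,85,0,0,0,0,0,0,85]}}

```text
time: 4.45
eef_pos: [616.6, 213.5, 121.1]
ee_rot: [0.0, 0.99, 0.138, -0.0]
ft_force: [-0.2, 0.5, -0.1]
opening: 84.9
grasp_force: 0.0
```

Emit:
{"fn": "drive_tool", "kwargs": {"deltas": [0,0,20,0,0,0,85,0,0,25,0,0,0,85,0,0,25,0,0,0,85,0,0,20,0,0,0,85,0,0,11,0,0,0,85,0,0,0,0,0,0,85]}}

```text
time: 5.2
eef_pos: [616.8, 213.4, 19.9]
ee_rot: [0.0, 0.99, 0.138, -0.0]
ft_force: [-0.4, 0.1, -0.8]
opening: 85.1
grasp_force: 0.0
```

Emit:
{"fn": "drive_tool", "kwargs": {"deltas": [0,0,0,0,0,0,66,0,0,0,0,0,0,62,0,0,0,0,0,0,58,0,0,0,0,0,0,54,0,0,0,0,0,0,50,0,0,0,0,0,0,50,0,0,0,0,0,0,50], "squeeze": 30}}

```text
time: 6.08
eef_pos: [617.6, 213.8, 21.3]
ee_rot: [-0.0, 0.99, 0.138, 0.001]
ft_force: [-1.8, -1.1, 7.6]
opening: 58.3
grasp_force: 30.5
```

Emit:
{"fn": "drive_tool", "kwargs": {"deltas": [0,0,-10,0,0,0,50,0,0,-20,0,0,0,50,0,0,-20,0,0,0,50,-6.25,9.8,-10,0,0,0,50,-12.5,19.6,0,0,0,0,50,-18.75,29.3,0,0,0,0,50,-18.75,29.3,0,0,0,0,50,-18.75,29.3,0,0,0,0,50,-12.5,19.6,0,0,0,0,50,-12.4,19.6,0,0,0,0,50]}}

```text
time: 7.32
eef_pos: [562.1, 33.8, 79.8]
ee_rot: [-0.0, 0.991, 0.137, -0.001]
ft_force: [0.5, 0.6, -1.8]
opening: 58.3
grasp_force: 32.8
```

Emit:
{"fn": "drive_tool", "kwargs": {"deltas": [0,0,10,0,0,0,50,0,0,10,0,0,0,50,0,0,6,0,0,0,50,0,0,4,0,0,0,50,0,0,0,0,0,0,50]}}

```text
time: 7.95
eef_pos: [563.6, 36.3, 49.9]
ee_rot: [-0.0, 0.99, 0.138, -0.0]
ft_force: [1.1, -0.9, -1.4]
opening: 58.3
grasp_force: 32.8
```

Run:
```python
from h import *
o=observe();print(o["eef_pos"],o["ft_force"],o["grasp_force"])
ims=[camera("scene"),camera("wrist")]
a=np.vstack([cv2.resize(ims[0][130:280,200:440],(640,400)),ims[1]])
a=cv2.resize(a,None,fx=.72,fy=.72);cv2.imwrite("pics/p2.png",a[:,:,::-1])
```

```text
[563.6079042   36.26373397  49.93511801] [ 1.13845852 -0.8680131  -1.42353858] 32.80300807658932
```

View pics/p2.png

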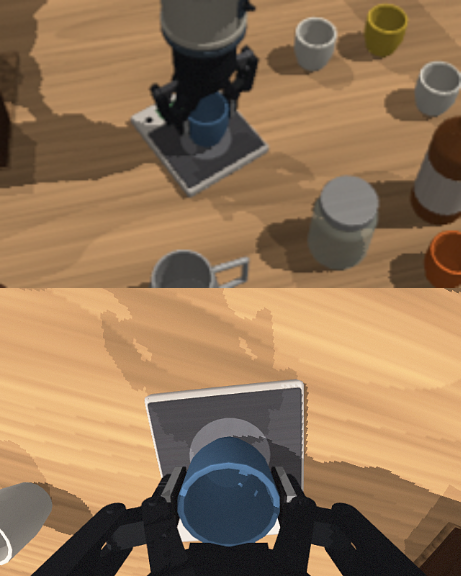

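The cup is held upright, its base over the grey disc (scene half ~(208,140), wrist half ~(230,470)), and it is still about 9 mm above the platform. Lowering gently.

Emit:
{"fn": "drive_tool", "kwargs": {"deltas": [0,0,3,0,0,0,50,0,0,3,0,0,0,50,0,0,2,0,0,0,50,0,0,0,0,0,0,50]}}

```text
time: 8.55
eef_pos: [563.6, 35.9, 42.1]
ee_rot: [-0.0, 0.99, 0.138, -0.0]
ft_force: [-0.1, -0.2, -2.4]
opening: 58.0
grasp_force: 32.8
```

Emit:
{"fn": "drive_tool", "kwargs": {"deltas": [0,0,1,0,0,0,50,0,0,0,0,0,0,50]}}

```text
time: 8.8
eef_pos: [563.8, 35.9, 41.4]
ee_rot: [0.0, 0.99, 0.138, 0.0]
ft_force: [0.3, 0.5, -0.7]
opening: 58.2
grasp_force: 32.8
```

Emit:
{"fn": "drive_tool", "kwargs": {"deltas": [0,0,1,0,0,0,50,0,0,0,0,0,0,50]}}

```text
time: 9.05
eef_pos: [563.9, 35.9, 41.2]
ee_rot: [0.0, 0.99, 0.138, 0.0]
ft_force: [-5.0, -1.6, 17.5]
opening: 58.3
grasp_force: 34.3
```

Emit:
{"fn": "drive_tool", "kwargs": {"deltas": [0,0,0,0,0,0,60,0,0,0,0,0,0,64,0,0,0,0,0,0,72,0,0,0,0,0,0,85,0,0,0,0,0,0,85,0,0,-10,0,0,0,85,0,0,-25,0,0,0,85,0,0,-35,0,0,0,85,0,0,-30,0,0,0,85,0,0,0,0,0,0,85]}}

```text
time: 10.3
eef_pos: [565.1, 35.9, 143.0]
ee_rot: [0.0, 0.99, 0.138, 0.002]
ft_force: [-0.0, -0.6, -0.2]
opening: 84.7
grasp_force: 0.0
```

Run:
```python
from h import *
o=observe();print(o["time"],o["eef_pos"])
for c in ["scene","wrist"]:
    im=camera(c);K=cal(c)
    for d in trace(c,"blue_cup"):
        col=im[d["region"]].mean(0)
        if col[2]>col[0]: print(c,d["p"],cup_xy(K,d["region"],20,(563,36)))
    print("pad",[(np.round(d["position"],1),d["p"]) for d in tip_of(c,"scale_pad")])
    print("tip",[(np.round(d["position"],1),d["p"]) for d in tip_of(c,"blue_cup")])
```

```text
10.3 [565.0847012   35.91014159 143.04846169]
scene 0.69 (array([564.63641385,  35.66085289]), 570.0)
pad [(array([ 404.2, -258.7,   70.5]), 0.69), (array([563.1,  35. ,  20.7]), 0.58)]
tip [(array([563.1,  34.4,  22.6]), 0.93), (array([ 4.440e+02,  3.298e+02, -3.000e-01]), 0.82), (array([715.4, 434.6,  -2. ]), 0.73), (array([815.1, 279.1,   1.8]), 0.57), (array([ 490. , -272.6,   19.5]), 0.26)]
wrist 0.73 (array([564.36883288,  34.98527225]), 5589.0)
pad []
tip [(array([446.2, 329.1,   0.9]), 0.81), (array([563.3,  36.9,  19.1]), 0.77), (array([563.4,  33.5,  81.2]), 0.7)]
```

The cup stands at about (564.4, 35.4). Now to above the portafilter handle.

Emit:
{"fn": "drive_tool", "kwargs": {"deltas": [-26.7,30.8,-3.5,0,0,0,85,-26.7,30.8,-3.5,0,0,0,85,-26.7,30.8,-3.5,0,0,0,85,-26.7,30.8,-3.5,0,0,0,85,-26.7,30.8,-3.5,0,0,0,85,-26.7,30.8,-3.5,0,0,0,85,-26.7,30.8,-3.5,0,0,0,85,-26.7,30.8,-3.5,0,0,0,85]}}

```text
time: 11.7
eef_pos: [424.9, -260.6, 168.2]
ee_rot: [-0.0, 0.99, 0.138, -0.0]
ft_force: [1.1, -0.8, 0.6]
opening: 84.8
grasp_force: 0.0
```

Emit:
{"fn": "drive_tool", "kwargs": {"deltas": [0,0,0,0,0,0.142,85,0,0,0,0,0,0.14,85,0,0,0,0,0,0.14,85,0,0,0,0,0,0,85,0,0,0,0,0,0,85]}}

```text
time: 12.32
eef_pos: [425.6, -259.4, 168.1]
ee_rot: [-0.0, 0.997, -0.071, -0.0]
ft_force: [0.2, 0.3, -1.2]
opening: 85.0
grasp_force: 0.0
```

Run:
```python
from h import *
o=observe();print(o["time"],o["eef_pos"],o["ee_rot"],2*np.arctan2(o["ee_rot"][2],o["ee_rot"][1]))
im=camera("wrist");K=cal("wrist");cv2.imwrite("pics/w3.png",im[:,:,::-1])
for q in("spout","handle_mid","stand"):print(q,[(np.round(d["position"],1),round(d["p"],2)) for d in tip_of("wrist",q)])
for d in trace("wrist","portafilter"):
    r=d["region"];yy,xx=np.nonzero(r&(im.max(2)<60));print(d["p"],r.sum(),len(xx),xx.min(),xx.max(),yy.min(),yy.max())
for q in [(493,-269),(426.7,-259.3)]:print(proj(K,[*q,83]))
```

```text
12.325 [ 425.56058692 -259.38892367  168.10319737] [-1.01987854e-04  9.97485051e-01 -7.08769374e-02 -1.46571566e-04] -0.141872830479575
spout [(array([ 488.1, -267.6,   23.1]), 0.73)]
handle_mid [(array([ 403.4, -255.8,   72.5]), 0.7)]
stand []
0.56 11187 3502 279 362 66 305
0.51 259 174 0 9 73 103
[[316.34628293 115.11804978]]
[[316.08069423 204.18885229]]
```

View pics/w3.png

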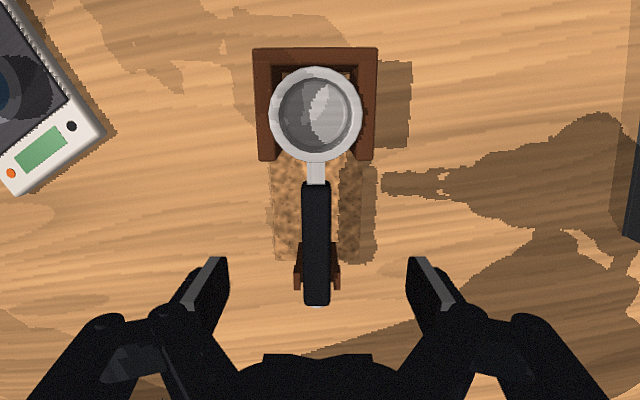

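The wrist view shows the bowl centred at (316,114) and the handle running straight down to (316,305). That matches my estimate (493,-269), yaw -0.142, to within 1 mm. Descending to grip at 68 mm.

Emit:
{"fn": "drive_tool", "kwargs": {"deltas": [0,0,15,0,0,0,70,0,0,25,0,0,0,70,0,0,25,0,0,0,70,0,0,25,0,0,0,70,0,0,20,0,0,0,70,0,0,9,0,0,0,70,0,0,0,0,0,0,60]}}

```text
time: 13.45
eef_pos: [425.5, -259.4, 49.1]
ee_rot: [-0.0, 0.997, -0.072, -0.0]
ft_force: [0.5, 0.1, 0.8]
opening: 60.4
grasp_force: 0.0
```

Emit:
{"fn": "drive_tool", "kwargs": {"deltas": [0,0,0,0,0,0,40,0,0,0,0,0,0,32,0,0,0,0,0,0,28,0,0,0,0,0,0,24,0,0,0,0,0,0,20,0,0,0,0,0,0,14,0,0,0,0,0,0,14,0,0,0,0,0,0,14], "squeeze": 60}}

```text
time: 14.45
eef_pos: [425.7, -259.4, 49.7]
ee_rot: [0.0, 0.997, -0.072, 0.0]
ft_force: [-1.4, 4.1, 10.9]
opening: 23.0
grasp_force: 58.3
```

Emit:
{"fn": "drive_tool", "kwargs": {"deltas": [0,0,-5,0,0,0,14,0,0,-8,0,0,0,14,0,0,-12,0,0,0,14,0,0,-15,0,0,0,14,0,0,-20,0,0,0,14,0,0,-20,0,0,0,14,0,0,-20,0,0,0,14,0,0,-12,0,0,0,14,0,0,0,0,0,0,14,0,0,0,0,0,0,14]}}

```text
time: 15.7
eef_pos: [425.4, -259.3, 160.8]
ee_rot: [-0.0, 0.997, -0.073, -0.0]
ft_force: [-0.6, -0.3, -3.0]
opening: 23.3
grasp_force: 59.1
```

Run:
```python
from h import *
o=observe();print(o["time"],o["eef_pos"],o["ee_rot"],o["ft_force"],o["wrist_torque"],o["grasp_force"])
for c in["wrist","scene","top"]:
    im=camera(c)
    for q in("spout","handle_mid","blue_cup"):print(c,q,[(np.round(d["position"],1),round(d["p"],2)) for d in tip_of(c,q)][:2])
    if c=="wrist":w=im
    if c=="scene":s=im
a=cv2.resize(np.vstack([w,cv2.resize(s[50:250,120:440],(640,400))]),None,fx=.74,fy=.74);cv2.imwrite("pics/p4.png",a[:,:,::-1])
```

```text
15.7 [ 425.36218642 -259.29141653  160.82131875] [-1.95111003e-04  9.97365334e-01 -7.25415137e-02 -2.84494436e-04] [-0.59090259 -0.25935987 -2.98728678] [ 0.03228061 -0.02026541  0.05130576] 59.10770773887634
wrist spout [(array([ 489.5, -266.3,  134.1]), 0.68)]
wrist handle_mid [(array([ 402.5, -257.2,  182.4]), 0.95)]
wrist blue_cup []
scene spout [(array([566.2, 360.7,   3.3]), 0.45), (array([564. ,  34.4,  23.3]), 0.35)]
scene handle_mid [(array([ 401.4, -258.2,  178.7]), 0.91)]
scene blue_cup [(array([440.5, 325.8,  -3.5]), 0.71), (array([561.8,  29.6,  22.4]), 0.67)]
top spout [(array([ 493. , -268.1,  131.5]), 0.89)]
top handle_mid [(array([ 401.9, -259.5,  180.5]), 0.85)]
top blue_cup [(array([718.3, 433.7,   2.8]), 0.89), (array([563.1,  37.5,  21.9]), 0.76)]
```

View pics/p4.png

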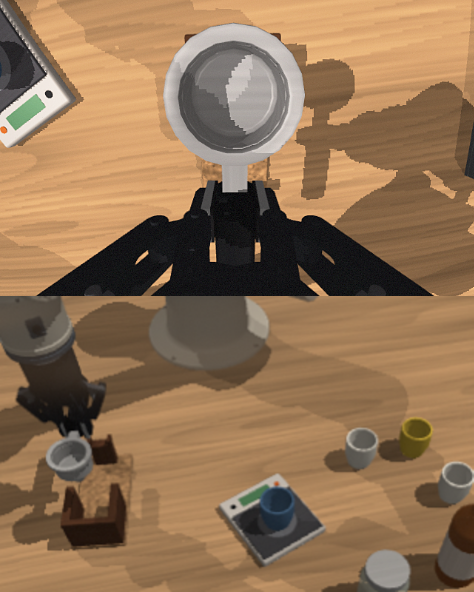

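The portafilter is clear of the stand and level. The wrist half shows the bowl centred at (234,94), and the scene half shows the bowl in the air at (70,457) and the cup standing at (277,507). Turning it, then carrying it over.

Emit:
{"fn": "drive_tool", "kwargs": {"deltas": [0,0,0,0,0,-0.055,14,0,0,0,0,0,-0.09,14,0,0,0,0,0,-0.1,14,0,0,0,0,0,-0.1,14,0,0,0,0,0,-0.09,14,0,0,0,0,0,-0.06,14,0,0,0,0,0,-0.03,14,0,0,0,0,0,0,14]}}

```text
time: 17.3
eef_pos: [425.6, -259.5, 161.3]
ee_rot: [0.0, 0.982, 0.188, 0.0]
ft_force: [0.6, -0.0, -3.5]
opening: 23.3
grasp_force: 58.9
```

Emit:
{"fn": "drive_tool", "kwargs": {"deltas": [8,-10.4,0,0,0,0,14,15,-19.6,0,0,0,0,14,22,-28.7,0,0,0,0,14,25,-32.6,0,0,0,0,14,25,-32.6,0,0,0,0,14,25,-32.6,0,0,0,0,14,22,-28.7,0,0,0,0,14,15,-19.6,0,0,0,0,14,8,-10.4,0,0,0,0,14,5.3,-6.9,0,0,0,0,14]}}

```text
time: 18.55
eef_pos: [501.4, 10.5, 161.3]
ee_rot: [0.0, 0.982, 0.189, -0.0]
ft_force: [0.1, -1.2, -3.6]
opening: 23.3
grasp_force: 59.2
```

Emit:
{"fn": "drive_tool", "kwargs": {"deltas": [0,0,2,0,0,0,14,0,0,2.5,0,0,0,14,0,0,0,0,0,0,14,0,0,0,0,0,0,14]}}

```text
time: 19.05
eef_pos: [501.4, 9.6, 156.8]
ee_rot: [0.0, 0.982, 0.188, -0.0]
ft_force: [-0.3, -0.3, -3.0]
opening: 23.5
grasp_force: 59.2
```

Run:
```python
from h import *
o=observe();q=o["ee_rot"];print(o["time"],o["eef_pos"],q,2*np.arctan2(q[2],q[1]),o["ft_force"],o["grasp_force"])
for c in["wrist","scene","top"]:
    im=camera(c);K=cal(c)
    for q in("spout","handle_mid","blue_cup","blue_cup_rim"):print(c,q,[(np.round(d["position"],1),round(d["p"],2)) for d in tip_of(c,q) if np.hypot(*(d["position"][:2]-np.array([530,20])))<100][:2])
    # bowl flange ring expected centre vs. own projection
    print("flange px",proj(K,[564.4,35.4,190])[0])
    if c=="wrist":w=im
    if c=="scene":s=im
a=cv2.resize(np.vstack([w,cv2.resize(s[50:250,160:480],(640,400))]),None,fx=.74,fy=.74);cv2.imwrite("pics/p5.png",a[:,:,::-1])
```

```text
19.05 [501.38355993   9.58015253 156.76410196] [ 2.10813026e-06  9.82078523e-01  1.88472209e-01 -3.87112583e-05] 0.37921248528823154 [-0.32663417 -0.27605584 -3.03775687] 59.15860712528229
wrist spout [(array([556.6,  37.5, 129.2]), 0.72)]
wrist handle_mid [(array([ 4.833e+02, -4.000e-01,  1.807e+02]), 0.72)]
wrist blue_cup []
wrist blue_cup_rim []
flange px [313.46905313 132.53802153]
scene spout [(array([561.8,  31. , 126.6]), 0.73), (array([560.6,  32.4,  20.2]), 0.39)]
scene handle_mid [(array([477.6,  -2.2, 175.9]), 0.63), (array([547. ,  25. ,   4.6]), 0.55)]
scene blue_cup [(array([562.2,  36.8,  20.5]), 0.58)]
scene blue_cup_rim [(array([561.8,  37.8,  80.5]), 0.79)]
flange px [305.32829413 157.99638645]
top spout [(array([564.2,  34.7, 130.7]), 0.71)]
top handle_mid []
top blue_cup []
top blue_cup_rim []
flange px [315.42854096 208.03419457]
```

View pics/p5.png

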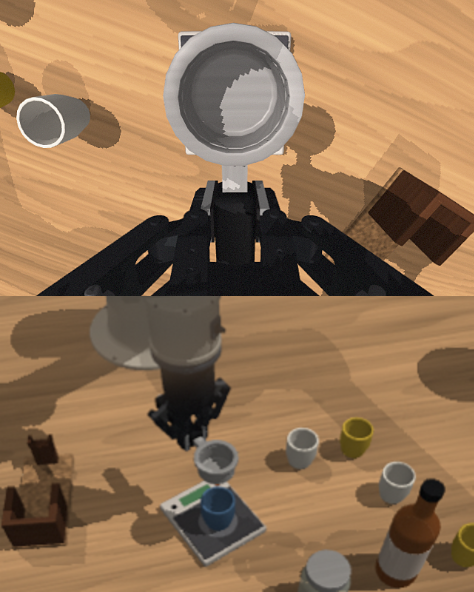

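The wrist half shows the bowl centred at about (234,94), roughly 2 mm from the cup's axis. The scene half shows it hanging level over the standing blue cup, with the handle over the display side. Handing in.

```bash
python3 -c "
from station import *
print(close_job())"
```

```text
the job is handed in; nothing more can be done
None
```

The job is handed in (no verdict was returned): the blue cup stands let go on the middle of the scale's platform, and the portafilter is held level with its spout about 2 mm off the cup's axis, 5 cm above the rim, and its handle over the display side.

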